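# Put away the blank filter plates and present the marked one to the label reader

## Robot

A 7-joint arm with a two-finger parallel gripper is mounted at the origin on a cart in front of the work surface, level with it; the furniture and walls round the work are solid. World frame = base frame: x ahead of the robot, y to its left, z up, the work surface at z = 0. Lengths are in mm, angles in rad, forces in N, time in s.
With the tool pointing down it reaches from about 400 to 750 mm from the base axis. Payload 19.5 kg.
Tool frame: the origin (TCP) lies midway between the tips of the shut fingers; the grasp point (between the pads) lies 19 mm behind it (manip.grip_point_offset is the distance from the TCP to the grasp point, in mm); z points along the fingers, y is the direction in which the jaws open and shut (so a half turn about z gives the same grasp; the last joint's range is limited). The gripper opens to 85 mm and grips with 20 to 120 N. Pads are 22 mm wide; open, the fingers measure 114 mm over their backs; the gripper's body (76 mm by 85 mm) begins 54 mm behind the grasp point. The pads swing forward as they close: fully open they stand 13 mm farther back than shut.
Start: joints at [-1.259, 0.707, -0.028, 1.485, 0.022, 0.951, -0.075], TCP at [199.204, 539.363, 231.268] pointing down, gripper open.
Joint ranges: [-2.71, 2.71], [-0.32, 2.16], [-1.57, 1.52], [0, 2.45], [-1.46, 4.6], [0, 2.02], [-2.83, 2.83]. Speed limits (rad/s): [1.89, 1.89, 2.57, 2.57, 3.01, 3.01, 3.01].

## Interface

Orientations are given as a unit quaternion [w, x, y, z].
In Python, from rig import manip gives the robot as it stands.
- The arm moves only by the shell command python3 -m jog 'ROWS'. ROWS is JSON, a list of rows, each a list of 3 entries, a list of its own where there are three numbers: the turn, a rotation vector about the tool's x, y, z in degrees, then the shift along the tool's x, y, z in cm, then the opening, from 0 (shut) to 1 (fully open). In form: [[[rx, ry, rz], [x, y, z], gripper], ...]. A call has 1 to 5 rows; each row is the pose to reach, as a shift and turn from the pose commanded when the call began, along the tool's axes at that moment; what a row does not reach only later rows make up. A row lasts 1/10 s, in which the tool goes at most 50 mm and 8.59 degrees, less where a joint would pass 70% of its speed; a pose out of reach is approached as far as the arm can. A call with a gripper value outside its range is refused whole. The fingers move at their own pace and stop on an object; the grip force is fixed at half the most. Time passes only in rows, so rows that repeat a pose let the fingers close. It gives the time, the measured TCP pose, the force and the opening at its end, in the units of the state.
- manip.sense(): the state, without advancing time (a new reading comes with each control period).
- manip.camera(name): name is "scene" or "top" or "wrist"; returns the picture (420x560x3 uint8, blue, green, red); there is no depth.
- manip.calibration(name): a dict with "fx", "fy", "cx", "cy" (pixels), "k1" (the pictures are not rectified: a ray, as slopes to the right and down, at radius r is drawn at 1 + k1 r^2 times it, then the intrinsics apply), "position" and "attitude" of the camera in the world. Camera axes: x right, y up, looking along -z (the intrinsics and any distortion apply to the point x, -y, -z); pixel columns grow to the right and rows downward; lengths in mm; the calibration is good to about 2 mm. A picture is of the moment at which its call begins: read the wrist's pose just before it. calibration takes no time and is no camera call; for the wrist camera it gives the pose at the moment of the call.
- manip.close_job(): hands the job in, once; it reports no verdict.
The state is a dict: "time": time; "joints": joint angles; "qd": joint speeds; "joint_torque": joint torques, N m; "position": TCP position; "tcp_rot": TCP orientation; "wrist_force": force on the tool from outside, world axes, zero at the start; "wrist_torque": the same for the moment, N m; "finger_gap": finger opening in mm.
Only numpy, scipy, OpenCV 4.12 (cv2) and the standard library are available. Lean on these libraries where they do the work, as an engineer would, in place of code of your own. Each camera call takes 0.05 s, during which the arm holds its last target. There are 200 camera calls.

## Task

Three filter plates lie on the stubs of the drying stand. First lower the two plain ones, one at a time, into the two pockets of the storage case and leave them lying flat there; only then pick up the plate with the small notch cut from one corner (the notch is at its frosted label end). Finish holding it still in the gripper, level and label side up as it lay, with its frosted end about 8 cm above the middle of the reader's glass window and that end pointing straight at the reading head; let no plate fall onto the worktop and leave the other things on the worktop where they are.

Things in the scene. Friction and masses are not known exactly. Their poses are not given: they have to be found in the camera images.
- blank_a: blank plate: pale opal-glass filter plate 76 x 36 x 6 mm (x, y, z), 42 g (varies by a third), plain rectangle, four whole corners, both ends alike. Origin at the centre of its underside; x along its length, z up. Starts flat on a stub of the stand, at any yaw, overhanging it all round: pinch it across its 36 mm width from above
- blank_b: the other blank plate, the same in every way: pale opal-glass filter plate 76 x 36 x 6 mm (x, y, z), 42 g (varies by a third), plain rectangle, four whole corners, both ends alike. Origin at the centre of its underside; x along its length, z up. Starts flat on a stub of the stand, at any yaw, overhanging it all round: pinch it across its 36 mm width from above
- marked_plate: the notched plate, size, mass and glass as the blanks, but a 10 x 10 mm square step is cut out of one corner, at its +x end on the -y side. Origin at the centre of its underside; +x along its length towards the notched, frosted end (last 20 mm, slightly paler); z out of the label side, which faces up at the start. Starts flat on any stub. Pinch it across its 36 mm width near the middle
- frosted_end (a point): centre of the frosted field on the notched plate's upper face: 28 mm from the plate's origin towards +x, 6 mm above its underside
- stand: drying stand, fixed to the worktop: dark steel board 60 x 290 x 8 mm with three stubs (28 mm across the rubber top, tops 28 mm above the worktop), at y = -110, 0 and +110 mm of its frame, one plate on each. Origin at the centre of the underside, its long side along y
- case: grey open storage case, fixed, 204 x 80 x 28 mm, long side along x; origin centre of underside. Two pockets end to end, each 83 x 43 mm inside (long along x) between end walls and corner lugs, tops 28 mm above the worktop; the plate lies on a rail 24 mm wide, top at 18 mm. Between the lugs each long side is open over 55 mm down to 6 mm above the worktop: room for the fingers
- pocket0 (a point): centre of the rail top in the pocket at the case's -x end (50 mm from the case's origin), 18 mm above the worktop; a plate in place has its origin here. Either plate may go in either pocket, either end first
- pocket1 (a point): the same for the pocket at the case's +x end
- reader: label reader, fixed to the worktop: white base 150 x 100 x 16 mm with a glass window and, across its +x end, a reading head 24 x 84 mm that rises to 67 mm above the worktop (its near face at x = +49 mm). Origin at the centre of the underside; x runs along the base towards the head
- window (a point): middle of the reader's glass window (40 x 46 mm), 20 mm from the reader's origin towards the head, 18 mm above the worktop; axes as the reader's
- jar: bystander, loose: clear sample jar 50 x 50 x 57 mm; origin at the centre of its underside
- bench_timer: bystander, loose: white bench timer 35 x 66 x 63 mm; origin at the centre of its underside
- dropper: bystander, loose: white dropper bottle with a blue cap, 33 x 34 x 83 mm; origin at the centre of its underside
- felt_pen: bystander, loose: felt pen lying down, 17 x 135 x 16 mm; origin at the centre of its underside
There are look-alikes about, which are no part of the job. Leave any purple or turquoise look-alike of the blank_a alone. What is shaped like the blank_b but turquoise is not meant.

How it is judged (in metres and radians):
On the way, in this order (a step that is already met when the one before it is completed fails the run):
1. one blank plate lies in a pocket of the case, released, the notched plate still on its stub (((horizontal distance between blank_a and pocket0 below 0.008 m and z of blank_a in the frame of pocket0 between -0.004 and 0.003 m and angle between the x axis of blank_a and the x axis of case, either way round below 0.15 rad and angle between blank_a's own z axis and vertical below 0.08 rad and linear speed of blank_a below 0.03 m/s and contact force between blank_a and the fingers below 0.1 N) or (horizontal distance between blank_a and pocket1 below 0.008 m and z of blank_a in the frame of pocket1 between -0.004 and 0.003 m and angle between the x axis of blank_a and the x axis of case, either way round below 0.15 rad and angle between blank_a's own z axis and vertical below 0.08 rad and linear speed of blank_a below 0.03 m/s and contact force between blank_a and the fingers below 0.1 N) or (horizontal distance between blank_b and pocket0 below 0.008 m and z of blank_b in the frame of pocket0 between -0.004 and 0.003 m and angle between the x axis of blank_b and the x axis of case, either way round below 0.15 rad and angle between blank_b's own z axis and vertical below 0.08 rad and linear speed of blank_b below 0.03 m/s and contact force between blank_b and the fingers below 0.1 N) or (horizontal distance between blank_b and pocket1 below 0.008 m and z of blank_b in the frame of pocket1 between -0.004 and 0.003 m and angle between the x axis of blank_b and the x axis of case, either way round below 0.15 rad and angle between blank_b's own z axis and vertical below 0.08 rad and linear speed of blank_b below 0.03 m/s and contact force between blank_b and the fingers below 0.1 N)) and height (world z) of marked_plate below 0.035 m and distance of marked_plate from where it was at the start of the episode below 0.02 m), for 0.2 s.
2. both blank plates lie in the two pockets, released, the notched plate still on its stub (((horizontal distance between blank_a and pocket0 below 0.008 m and z of blank_a in the frame of pocket0 between -0.004 and 0.003 m and angle between the x axis of each of blank_a, blank_b and the x axis of case, either way round below 0.15 rad and angle between each of blank_a, blank_b's own z axis and vertical below 0.08 rad and linear speed of each of blank_a, blank_b below 0.03 m/s and contact force between each of blank_a, blank_b and the fingers below 0.1 N and horizontal distance between blank_b and pocket1 below 0.008 m and z of blank_b in the frame of pocket1 between -0.004 and 0.003 m) or (horizontal distance between blank_a and pocket1 below 0.008 m and z of blank_a in the frame of pocket1 between -0.004 and 0.003 m and angle between the x axis of each of blank_a, blank_b and the x axis of case, either way round below 0.15 rad and angle between each of blank_a, blank_b's own z axis and vertical below 0.08 rad and linear speed of each of blank_a, blank_b below 0.03 m/s and contact force between each of blank_a, blank_b and the fingers below 0.1 N and horizontal distance between blank_b and pocket0 below 0.008 m and z of blank_b in the frame of pocket0 between -0.004 and 0.003 m)) and height (world z) of marked_plate below 0.035 m and distance of marked_plate from where it was at the start of the episode below 0.02 m), for 0.2 s.
3. the notched plate is lifted off its stub by the gripper (height (world z) of marked_plate above 0.05 m and contact force between marked_plate and the fingers above 1 N), for 0.1 s.
At the end, for the whole second after the job is handed in: Blanks flat and released in the two pockets (8 mm, 0.15 rad); notched plate held still by the fingers, label up, level to 0.17 rad, frosted field within 18 mm of the window's middle seen from above and 55-115 mm over it, frosted end towards the head (0.25 rad), not touching the reader (((horizontal distance between blank_a and pocket0 below 0.008 m and z of blank_a in the frame of pocket0 between -0.004 and 0.003 m and angle between the x axis of each of blank_a, blank_b and the x axis of case, either way round below 0.15 rad and angle between each of blank_a, blank_b's own z axis and vertical below 0.08 rad and linear speed of each of blank_a, blank_b below 0.03 m/s and contact force between each of blank_a, blank_b and the fingers below 0.1 N and horizontal distance between blank_b and pocket1 below 0.008 m and z of blank_b in the frame of pocket1 between -0.004 and 0.003 m) or (horizontal distance between blank_a and pocket1 below 0.008 m and z of blank_a in the frame of pocket1 between -0.004 and 0.003 m and angle between the x axis of each of blank_a, blank_b and the x axis of case, either way round below 0.15 rad and angle between each of blank_a, blank_b's own z axis and vertical below 0.08 rad and linear speed of each of blank_a, blank_b below 0.03 m/s and contact force between each of blank_a, blank_b and the fingers below 0.1 N and horizontal distance between blank_b and pocket0 below 0.008 m and z of blank_b in the frame of pocket0 between -0.004 and 0.003 m)) and horizontal distance between frosted_end and window below 0.018 m and z of frosted_end in the frame of window between 0.055 and 0.115 m and x of marked_plate in the frame of window below -0.008 m and angle between the x axis of marked_plate and the x axis of reader, either way round below 0.25 rad and angle between marked_plate's own z axis and vertical below 0.17 rad and contact force between marked_plate and the fingers above 1 N and contact force between marked_plate and reader below 0.05 N and linear speed of marked_plate below 0.03 m/s); the arm keeps its last pose, push and grip.
It fails at once if the jar, timer, dropper bottle or felt pen is shoved or knocked over (moved 3 cm) (distance of any of jar, bench_timer, dropper, felt_pen from where it was at the start of the episode above 0.03 m).
It fails at once if a plate falls freely from more than about 3 cm ((linear speed of blank_a above 0.8 m/s and contact force between blank_a and anything else below 0.01 N) or (linear speed of blank_b above 0.8 m/s and contact force between blank_b and anything else below 0.01 N) or (linear speed of marked_plate above 0.8 m/s and contact force between marked_plate and anything else below 0.01 N)).
It fails at once if a plate is off its place and down on the bare worktop (height (world z) of any of blank_a, blank_b, marked_plate below 0.008 m).
It also fails if it takes over 72 s, if anything falls off the work surface, if the arm or the gripper's body presses on something with over 40 N, if the wrist force passes 120 N, or if a joint passes its speed limit or range.

## Working session

There is one attempt and no reset: what is moved stays moved. The work goes in short steps, Python scripts to look and compute and a shell command to move; the robot and the scene stay as the last step left them, time stands still between calls to the robot, and variables do not carry over. Pictures are saved under pics/ and viewed, about 8 in all and at most 12, crops included, and the job is handed in when it is done.

```bash
ls; mkdir -p pics; python3 - <<'E'
from rig import manip
import cv2,json,numpy as np
print(manip.sense())
for n in("top","scene","wrist"):
    c=manip.calibration(n);print(n,c)
    cv2.imwrite(f"pics/{n}0.png",manip.camera(n))
a=cv2.imread("pics/top0.png");cv2.imwrite("pics/top0b.png",cv2.resize(a,(800,600),interpolation=cv2.INTER_CUBIC))
E
```

```text
pics
{'time': 0.0, 'joints': array([-1.2586897 ,  0.70708059, -0.02759866,  1.48501137,  0.02198546,
        0.95089395, -0.07549366]), 'qd': array([-0.00034266, -0.00055675, -0.00014629, -0.00107535,  0.00037146,
       -0.0008411 , -0.00036114]), 'joint_torque': array([-1.67073622e-04, -8.83226323e+01,  1.23432197e+00, -2.36182433e+01,
        1.68374082e-02,  6.40357495e-03, -1.66312105e-05]), 'position': array([199.13418003, 539.13086511, 230.83758034]), 'tcp_rot': array([-7.85295931e-05,  1.75989783e-01,  9.84391842e-01, -5.39909237e-04]), 'wrist_force': array([-0.35972093, -0.62642181, -0.11742822]), 'wrist_torque': array([ 0.02015167, -0.03675087,  0.00778032]), 'finger_gap': 85.38692328531755}
top {'fx': 511.3430152084556, 'fy': 511.3430152084556, 'cx': 270.3715664570751, 'cy': 213.94379583812744, 'k1': 0.049737453648946724, 'position': array([ 437.99258803,   44.78314119, 1487.40505974]), 'attitude': array([-0.7051788 , -0.02479686,  0.03692045,  0.70763328])}
scene {'fx': 422.2857851593251, 'fy': 422.2857851593251, 'cx': 281.73231577580043, 'cy': 205.03170557783943, 'k1': -0.04092026649608616, 'position': array([ 122.07172882, -779.60591405,  587.14474231]), 'attitude': array([ 0.83666815,  0.48163661, -0.12477102, -0.22900825])}
wrist {'fx': 378.088327658302, 'fy': 378.088327658302, 'cx': 285.448812767467, 'cy': 210.48945857833758, 'k1': -0.08130766195528867, 'position': array([125.32935573, 567.16453177, 373.75950939]), 'attitude': array([ 0.80990004, -0.13018228, -0.09012067,  0.56479444])}
```

View pics/top0b.png

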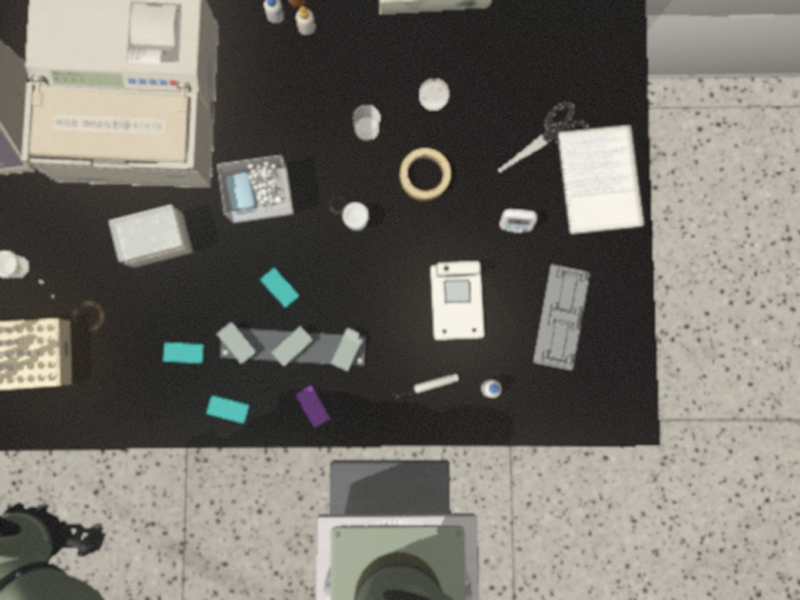

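View pics/scene0.png

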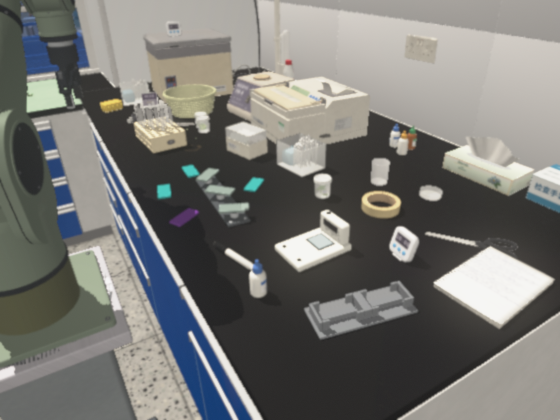

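The top view (800x600) shows three pale plates on the stand at about (237,342), (292,346) and (347,350). The reader is at (457,300) with its head at the top, i.e. towards +x. The case is at (562,317). The look-alikes are turquoise at (280,287), (183,353) and (228,409), and purple at (313,406). The pen is at (436,383), the dropper at (491,388) and the timer at (518,220).

```bash
cat > h.py <<'E'
import numpy as np,cv2
from scipy.spatial.transform import Rotation as R
def rot(q): return R.from_quat(np.roll(q,-1))
def K(c): return np.array([[c['fx'],0,c['cx']],[0,c['fy'],c['cy']],[0,0,1]]),np.array([c['k1'],0,0,0])
F=np.diag([1.,-1,-1])
def rays(c,px):
    k,d=K(c);u=cv2.undistortPoints(np.array(px,float).reshape(-1,1,2),k,d).reshape(-1,2)
    return np.array(c['position']),(rot(c['attitude']).as_matrix()@F@np.c_[u,np.ones(len(u))].T).T
def plane(c,px,z):
    o,r=rays(c,px);return (o+r*((z-o[2])/r[:,2])[:,None])
def proj(c,P):
    k,d=K(c);M=(rot(c['attitude']).as_matrix()@F).T
    return cv2.projectPoints(np.array(P,float).reshape(-1,1,3),M,-M@np.array(c['position']),k,d)[0].reshape(-1,2)
def tri(obs): # [(cal,px)]
    A=np.zeros((3,3));b=np.zeros(3)
    for c,p in obs:
        o,r=rays(c,[p]);r=r[0]/np.linalg.norm(r[0]);m=np.eye(3)-np.outer(r,r);A+=m;b+=m@o
    return np.linalg.solve(A,b)
E
python3 - <<'E'
from h import *; from rig import manip
c=manip.calibration("top")
s=.7
n=dict(pl=(237,342),pm=(292,346),pr=(347,350),stL=(222,345),stR=(363,352),win=(457,291),case=(562,317),pen=(436,383),drop=(491,388),timer=(518,220),readbase=(457,310))
for k,p in n.items(): print(k,plane(c,[np.array(p)*s],{'p':30,'w':18,'c':18}.get(k[0],10)).round()[0])
a=cv2.imread("pics/top0.png")
cv2.imwrite("pics/c1.png",cv2.resize(a[170:300,145:425],None,fx=2.85,fy=2.85,interpolation=cv2.INTER_CUBIC))
E
```

```text
pl [494. 316.  30.]
pm [486. 207.  30.]
pr [477.  98.  30.]
stL [489. 349.  10.]
stR [474.  66.  10.]
win [ 596. -124.   18.]
case [ 543. -336.   18.]
pen [411. -79.  30.]
drop [ 400. -191.   10.]
timer [ 743. -252.   10.]
readbase [ 558. -125.   10.]
```

View pics/c1.png

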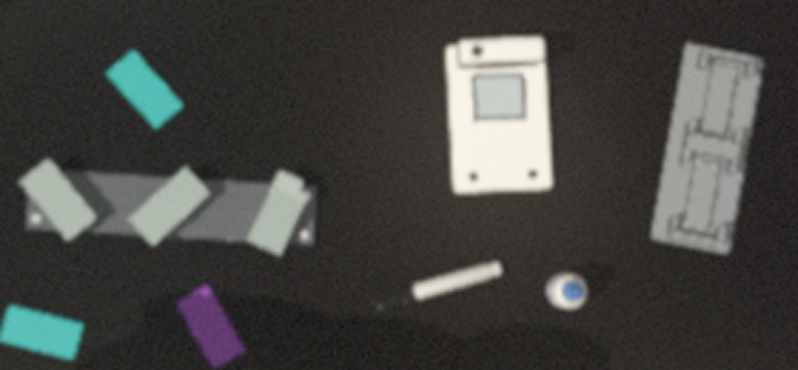

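The choice: the notched plate is the right one at top-view (347,350), with its notch at the upper-right corner. That is the +x end on the -y side, which agrees with the description. The blanks are at (237,342) and (292,346). The turquoise and purple pieces are off the stand. Next I work out the move to a looking pose.

```bash
cat >> h.py <<'E'
def show():
    from rig import manip
    s=manip.sense();M=rot(s['tcp_rot']).as_matrix()
    print('t%.2f'%s['time'],'pos',s['position'].round(1),'psi %.2f'%np.degrees(np.arctan2(M[1,0],M[0,0])),'tilt',M[:2,2].round(4),'gap %.1f'%s['finger_gap'],'F',s['wrist_force'].round(1),'j',s['joints'].round(2))
    return s,M
def go(pos,psi):
    s,M=show();p=np.radians(psi)
    T=np.array([[np.cos(p),np.sin(p),0],[np.sin(p),-np.cos(p),0],[0,0,-1.]])
    rv=R.from_matrix(M.T@T).as_rotvec(degrees=True);d=M.T@(np.array(pos)-s['position'])/10
    n=max(np.linalg.norm(d)/5,np.linalg.norm(rv)/8.59);print('turn',rv.round(2),'shift',d.round(2),'rows %.1f'%n)
E
python3 - <<'E'
from h import *; from rig import manip
s,M=show();c=manip.calibration("wrist")
C=rot(c['attitude']).as_matrix()
print('cam in tool',M.T@(c['position']-s['position']),'axis',M.T@(-C[:,2]),'right',M.T@C[:,0])
go([440,200,260],180)
go([520,-230,260],180)
E
```

```text
t0.15 pos [199.2 539.2 230.9] psi 159.73 tilt [-0.0002 -0.0007] gap 85.4 F [-0.3  0.7 -0. ] j [-1.26  0.71 -0.03  1.48  0.02  0.95 -0.08]
cam in tool [  78.92915692    0.5336346  -142.87458436] axis [-3.12641463e-01  9.05361936e-05  9.49871206e-01] right [7.54299070e-04 9.99999704e-01 1.52956524e-04]
t0.15 pos [199.2 539.2 230.9] psi 159.73 tilt [-0.0002 -0.0007] gap 85.4 F [-0.3  0.7 -0. ] j [-1.26  0.71 -0.03  1.48  0.02  0.95 -0.08]
turn [-4.000e-02 -1.000e-02 -2.027e+01] shift [-34.35 -23.48  -2.89] rows 8.3
t0.15 pos [199.2 539.2 230.9] psi 159.73 tilt [-0.0002 -0.0007] gap 85.4 F [-0.3  0.7 -0. ] j [-1.26  0.71 -0.03  1.48  0.02  0.95 -0.08]
turn [-4.000e-02 -1.000e-02 -2.027e+01] shift [-56.75 -61.04  -2.86] rows 16.7
```

```bash
python3 -m jog '[[[0,0,-2],[-3.5,-2.3,-0.3],1],[[0,0,-4],[-7,-4.6,-0.6],1],[[0,0,-6],[-10.5,-7,-0.9],1],[[0,0,-8],[-14,-9.4,-1.2],1],[[0,0,-10],[-17,-12,-1.5],1]]' && python3 - <<'E'
from h import *
go([440,200,260],180)
E
```

```text
time: 0.65
position: [318.2, 366.2, 246.3]
tcp_rot: [0.0, 0.089, 0.996, -0.0]
wrist_force: [0.3, 0.4, 0.7]
finger_gap: 85.2
t0.65 pos [318.2 366.2 246.3] psi 169.78 tilt [ 0.0002 -0.0003] gap 85.2 F [0.3 0.4 0.7] j [-0.85  0.56 -0.11  1.78  0.08  0.81  0.38]
turn [-2.000e-02  1.000e-02 -1.022e+01] shift [-14.94 -14.2   -1.36] rows 4.1
```

```bash
python3 -m jog '[[[0,0,-2.5],[-3.7,-3.5,-0.3],1],[[0,0,-5],[-7.4,-7,-0.7],1],[[0,0,-7.5],[-11.1,-10.5,-1],1],[[0,0,-10.2],[-14.9,-14.2,-1.4],1],[[0,0,-10.2],[-14.9,-14.2,-1.4],1]]' && cat > snap.py <<'E'
import sys,pickle,time
from h import *; from rig import manip
n=sys.argv[1];show();c=manip.calibration("wrist");a=manip.camera("wrist");cv2.imwrite(f"pics/{n}.png",a);pickle.dump(c,open(f"pics/{n}.pkl","wb"))
E
python3 snap.py w1
python3 -m jog '[[[0,0,0],[0,-4,0],1],[[0,0,0],[0,-8,0],1],[[0,0,0],[0,-11,0],1],[[0,0,0],[0,-11,0],1]]' && python3 snap.py w2
python3 -m jog '[[[0,0,0],[-1.5,-4.5,0],1],[[0,0,0],[-3,-9,0],1],[[0,0,0],[-4,-13.5,0],1],[[0,0,0],[-5,-18,0],1],[[0,0,0],[-6,-22,0],1]]'
python3 -m jog '[[[0,0,0],[0,-3,0],1],[[0,0,0],[0,-5,0],1],[[0,0,0],[0,-5,0],1]]' && python3 snap.py w3
python3 -m jog '[[[0,0,0],[0,-4,0],1],[[0,0,0],[0,-8,0],1],[[0,0,0],[0,-11,0],1],[[0,0,0],[0,-11,0],1]]' && python3 snap.py w4
python3 - <<'E'
import cv2,numpy as np
cv2.imwrite("pics/m.png",np.vstack([np.hstack([cv2.resize(cv2.imread(f"pics/w{i}.png"),(400,300),interpolation=cv2.INTER_AREA) for i in p]) for p in((1,2),(3,4))]))
E
```

```text
time: 1.15
position: [441.3, 196.2, 260.4]
tcp_rot: [0.0, 0.004, 1.0, -0.001]
wrist_force: [-1.3, 0.5, 0.0]
finger_gap: 85.5
t1.15 pos [441.3 196.2 260.4] psi 179.57 tilt [ 0.001  -0.0021] gap 85.5 F [-1.3  0.5  0. ] j [-0.37  0.54 -0.2   1.76  0.13  0.86  0.94]
time: 1.6
position: [437.9, 89.2, 260.3]
tcp_rot: [-0.0, 0.002, 1.0, -0.001]
wrist_force: [0.4, 0.7, 0.2]
finger_gap: 85.6
t1.60 pos [437.9  89.2 260.3] psi 179.72 tilt [-0.0005 -0.0013] gap 85.6 F [0.4 0.7 0.2] j [-0.14  0.48 -0.21  1.87  0.14  0.8   1.14]
time: 2.15
position: [498.6, -128.8, 260.2]
tcp_rot: [0.0, -0.0, 1.0, 0.0]
wrist_force: [0.9, 1.9, 0.8]
finger_gap: 85.6
time: 2.45
position: [498.2, -179.2, 259.9]
tcp_rot: [-0.0, 0.001, 1.0, -0.0]
wrist_force: [-0.1, 0.8, -0.6]
finger_gap: 85.5
t2.45 pos [ 498.2 -179.2  259.9] psi 179.83 tilt [-0.0004 -0.0002] gap 85.5 F [-0.1  0.8 -0.6] j [ 0.41  0.61 -0.23  1.6   0.16  0.95  1.69]
time: 2.9
position: [497.8, -290.1, 259.8]
tcp_rot: [-0.0, 0.002, 1.0, -0.0]
wrist_force: [-0.4, 1.1, -0.1]
finger_gap: 85.4
t2.90 pos [ 497.8 -290.1  259.8] psi 179.80 tilt [-0.0006 -0.0007] gap 85.4 F [-0.4  1.1 -0.1] j [ 0.59  0.68 -0.24  1.43  0.17  1.05  1.89]
```

View pics/m.png

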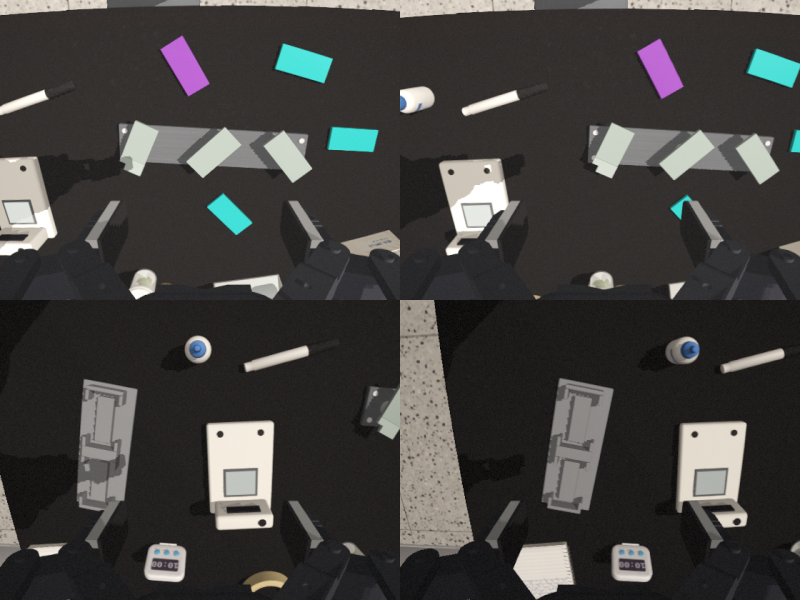

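The wrist mosaic (400x300 tiles) shows the plates in tile 1 at (139,148) notched, (214,153) and (288,156). The notch is at the lower-left of the first, which is the far -y corner and agrees with the top view. Tiles 3 and 4 show the case at (107,145) and (178,145), with the reader window at (240,183) and (310,182).

```bash
cat > meas.py <<'E'
from h import *;import pickle
obs={}
def seg(a,lo,hi,amin,roi):
    m=cv2.inRange(cv2.cvtColor(a,cv2.COLOR_BGR2HSV),lo,hi);z=np.zeros_like(m);x0,y0,x1,y1=roi;z[y0:y1,x0:x1]=m[y0:y1,x0:x1]
    z=cv2.morphologyEx(z,cv2.MORPH_OPEN,np.ones((3,3)))
    return [k for k in cv2.findContours(z,cv2.RETR_EXTERNAL,cv2.CHAIN_APPROX_NONE)[0] if cv2.contourArea(k)>amin]
for n,roi in(("w1",(140,150,450,270)),("w2",(240,150,560,270))):
    a=cv2.imread(f"pics/{n}.png");c=pickle.load(open(f"pics/{n}.pkl","rb"))
    hsv=cv2.cvtColor(a,cv2.COLOR_BGR2HSV)
    ks=sorted(seg(a,(0,0,150),(180,90,255),800,roi),key=lambda k:k[:,0,0].mean())
    for i,k in enumerate(ks):
        r=cv2.minAreaRect(k);P=plane(c,cv2.boxPoints(r),34)
        e=np.linalg.norm(np.diff(P,axis=0),axis=1);l=P[1]-P[0] if e[0]>e[1] else P[2]-P[1]
        q=np.array(k[:,0],float);Q=plane(c,q,34)[:,:2].astype(np.float32)
        (cx,cy),wh,an=cv2.minAreaRect(Q);B=cv2.boxPoints(((cx,cy),wh,an));d1,d2=B[1]-B[0],B[2]-B[1];l=d1 if np.hypot(*d1)>np.hypot(*d2) else d2
        cen=plane(c,[r[0]],34)[0][:2]
        print(n,i,'px',np.round(r[0],1),'area',cv2.contourArea(k),'cen',np.round((cx,cy),1),'size',np.round(wh,1),'yaw %.1f'%((np.degrees(np.arctan2(l[1],l[0]))+90)%180-90))
        obs.setdefault(i,[]).append((c,proj(c,[[cx,cy,34]])[0]))
for i,o in obs.items():
    if len(o)==2: print(i,'tri',tri(o).round(1))
E
python3 meas.py
python3 - <<'E'
import cv2,numpy as np
a=cv2.imread("pics/w3.png");b=cv2.imread("pics/w4.png")
f=lambda i,y0,y1,x0,x1:cv2.resize(i[y0:y1,x0:x1],(400,600),interpolation=cv2.INTER_CUBIC)
cv2.imwrite("pics/case.png",np.hstack([f(a,105,315,90,230),f(b,105,315,185,325)]))
E
```

```text
w1 0 px [192.4 207.3] area 2304.5 cen [481.3  99.5] size [36.8 77.8] yaw -25.2
w1 1 px [299.3 214. ] area 2346.0 cen [488.4 209.4] size [36.1 75.8] yaw -47.5
w1 2 px [403.  219.5] area 2264.5 cen [495.6 318.8] size [76.3 36.4] yaw 39.6
w2 0 px [295.2 210. ] area 2345.5 cen [480.9  98.1] size [40.  76.9] yaw -25.8
w2 1 px [401.6 217.4] area 2299.5 cen [488.7 209.6] size [36.7 76.6] yaw -47.4
w2 2 px [500.9 222.1] area 2067.0 cen [495.5 319.2] size [76.3 36.5] yaw 39.3
0 tri [482.7  98.2  29.1]
1 tri [488.3 209.4  34.8]
2 tri [495.1 318.4  35.4]
```

View pics/case.png

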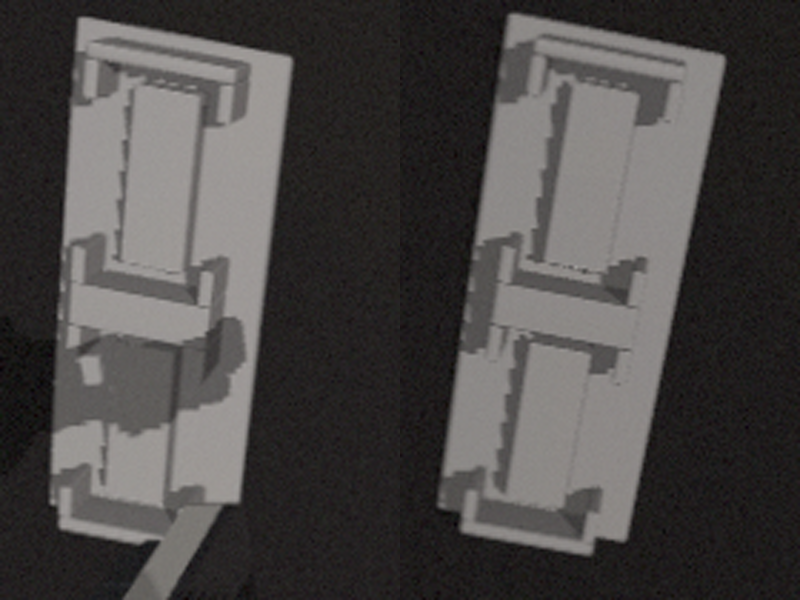

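The case crop shows both pockets with a central wall. The left (w3) rail has corners at (133,82), (203,90), (185,272), (122,262). The right (w4) rail has corners at (572,85), (638,93), (605,275), (543,263). The board outline corners in the right crop are (510,14), (724,58), (627,541), (440,508).

```bash
python3 - <<'E'
from h import *;import pickle
from scipy.optimize import least_squares
C={n:pickle.load(open(f"pics/{n}.pkl","rb")) for n in("w3","w4")}
f=400/140
L=lambda p:(np.array(p,float)+.5)/f+[90,105]-.5
Rr=lambda p:(np.array(p,float)+.5-[400,0])/f+[185,105]-.5
r3=L([(133,82),(203,90),(185,272),(122,262)]);r4=Rr([(572,85),(638,93),(605,275),(543,263)])
T=np.array([tri([(C["w3"],a),(C["w4"],b)]) for a,b in zip(r3,r4)]);print('rail0',T.round(1),T.mean(0).round(1))
print('z18',plane(C["w3"],r3,18).mean(0).round(1),plane(C["w4"],r4,18).mean(0).round(1))
r1=Rr([(535,343),(590,352),(562,510),(508,495)]);P1=plane(C["w4"],r1,18);print('rail1',P1.round(1).tolist(),P1.mean(0))
b=plane(C["w4"],Rr([(510,14),(724,58),(627,541),(440,508)]),6)
b3=plane(C["w3"],L([(80,18),(292,58)]),6)
print('board',b.round(1).tolist(),b.mean(0).round(1),b3.round(1).tolist())
d=(b[3]-b[0]+b[2]-b[1])/2;print('len',np.linalg.norm(d),'yaw',np.degrees(np.arctan2(d[1],d[0])),'w',np.linalg.norm(b[1]-b[0]))
w=plane(C["w4"],Rr([(502,280),(645,303),(636,346),(492,318)]),28);print('wall',w.round(1).tolist(),w.mean(0).round(1))
ob=[]
for n,cx in(("w3",336),("w4",434)):
    a=cv2.cvtColor(cv2.imread(f"pics/{n}.png"),cv2.COLOR_BGR2GRAY)
    print(n,'glass',a[255,cx],'base',a[215,cx])
    m=(cv2.adaptiveThreshold(a,255,cv2.ADAPTIVE_THRESH_MEAN_C,cv2.THRESH_BINARY,31,-2))
    g=int(a[250:260,cx-5:cx+5].mean());m=cv2.inRange(cv2.GaussianBlur(a,(3,3),0),g-12,g+12)
    k=[k for k in cv2.findContours(m,cv2.RETR_EXTERNAL,cv2.CHAIN_APPROX_NONE)[0] if cv2.pointPolygonTest(k,(cx,255),False)>0]
    for q in k:
        r=cv2.minAreaRect(q);B=plane(C[n],cv2.boxPoints(r),18);ob.append((C[n],r[0]));print(np.round(r[0],1),np.round(r[1],1),B.mean(0).round(1),'edges',np.linalg.norm(np.diff(B,axis=0),axis=1).round(1),'dir',[np.degrees(np.arctan2(*(v[1::-1]))).round(1) for v in np.diff(B,axis=0)])
if len(ob)==2: print('tri win',tri(ob).round(1))
E
```

```text
rail0 [[ 463.5 -330.9   19.5]
 [ 467.4 -308.    12.5]
 [ 535.5 -321.5   13.6]
 [ 530.3 -344.3   16.4]] [ 499.2 -326.2   15.5]
z18 [ 498.  -325.2   18. ] [ 499.2 -326.    18. ]
rail1 [[561.6, -348.5, 18.0], [565.3, -327.7, 18.0], [633.2, -341.2, 18.0], [626.5, -362.6, 18.0]] [ 596.67467663 -345.01372009   18.        ]
board [[440.6, -353.8, 6.0], [456.6, -277.1, 6.0], [654.6, -316.2, 6.0], [639.2, -393.7, 6.0]] [ 547.7 -335.2    6. ] [[440.7, -353.4, 6.0], [456.3, -276.2, 6.0]]
len 202.17993848761841 yaw -11.26160095405261 w 78.35077315171968
wall [[533.5, -357.9, 28.0], [542.4, -306.0, 28.0], [559.2, -309.6, 28.0], [548.1, -362.4, 28.0]] [ 545.8 -334.    28. ]
w3 glass 195 base 238
[336.5 255.5] [31. 39.] [ 599.2 -122.3   18. ] edges [43.1 38.2 44.4] dir [np.float64(89.8), np.float64(3.4), np.float64(-90.3)]
w4 glass 177 base 220
[435.  255.5] [31. 40.] [ 599.8 -121.2   18. ] edges [45.8 39.1 47.3] dir [np.float64(89.5), np.float64(8.4), np.float64(-90.8)]
tri win [ 597.7 -122.9   21.3]
```

The case centre is (547.7,-335.2) with yaw -11.3°. That puts pocket0 at (498.7,-325.5) and pocket1 at (596.7,-345). Rails and board agree within 1 mm, and heights come out near 18 as expected. The blanks are at (488.5,209.5) yaw -47.5° and (495.5,319) yaw 39.5°. Going for the middle blank.

```bash
python3 -m jog '[[[0,0,5],[0,4,0],1],[[0,0,10],[0,9,0],1],[[0,0,15],[0,14,0],1],[[0,0,20],[0,19,0],1],[[0,0,24],[0,24,0],1]]' && python3 - <<'E'
from h import *
go([488.5,209.5,120],132.5)
E
```

```text
time: 3.45
position: [497.5, -43.9, 260.6]
tcp_rot: [0.0, 0.209, 0.978, 0.001]
wrist_force: [1.6, 0.7, -1.1]
finger_gap: 85.5
t3.45 pos [497.5 -43.9 260.6] psi 155.89 tilt [0.0004 0.001 ] gap 85.5 F [ 1.6  0.7 -1.1] j [ 0.08  0.56 -0.09  1.71  0.06  0.88  1.11]
turn [ 6.000e-02 -1.000e-02  2.339e+01] shift [11.18 22.74 14.08] rows 5.8
```

```bash
python3 -m jog '[[[0,0,5],[2,4,1],0.8],[[0,0,10],[4,8,3],0.8],[[0,0,15],[6,12,5.5],0.8],[[0,0,20],[8,16,8],0.8],[[0,0,23.4],[10,20,10.5],0.8]]' && python3 -m jog '[[[0,0,0],[0.1,1,1.5],0.8],[[0,0,0],[0.1,2,3],0.8],[[0,0,0],[0.1,2.8,3.6],0.8],[[0,0,0],[0.1,2.8,3.6],0.8]]' && python3 - <<'E'
from h import *
go([488.5,209.5,60],132.5);go([488.5,209.5,14],132.5)
E
```

```text
time: 3.95
position: [486.9, 175.9, 156.5]
tcp_rot: [-0.0, 0.403, 0.915, 0.0]
wrist_force: [1.9, -0.5, 0.1]
finger_gap: 68.1
time: 4.35
position: [507.8, 193.2, 120.8]
tcp_rot: [-0.0, 0.402, 0.916, 0.0]
wrist_force: [0.2, -0.2, 0.1]
finger_gap: 68.2
t4.35 pos [507.8 193.2 120.8] psi 132.64 tilt [-0.0008  0.0005] gap 68.2 F [ 0.2 -0.2  0.1] j [-0.45  0.82  0.06  1.73 -0.08  0.6   0.39]
turn [-0.02 -0.05  0.14] shift [ 2.51 -0.31  6.08] rows 1.3
t4.35 pos [507.8 193.2 120.8] psi 132.64 tilt [-0.0008  0.0005] gap 68.2 F [ 0.2 -0.2  0.1] j [-0.45  0.82  0.06  1.73 -0.08  0.6   0.39]
turn [-0.02 -0.05  0.14] shift [ 2.5  -0.31 10.68] rows 2.2
```

```bash
python3 -m jog '[[[0,0,0],[2.5,-0.3,2],0.7],[[0,0,0],[2.5,-0.3,4.5],0.7],[[0,0,0],[2.5,-0.3,6.1],0.7],[[0,0,0],[2.5,-0.3,6.1],0.7]]' && python3 - <<'E'
from h import *
go([488.5,209.5,14],132.5)
from rig import manip
import pickle
c=manip.calibration("wrist");a=manip.camera("wrist");cv2.imwrite("pics/g1.png",a)
E
```

```text
time: 4.75
position: [488.3, 207.8, 59.5]
tcp_rot: [-0.001, 0.402, 0.915, -0.001]
wrist_force: [-0.4, 0.3, 0.8]
finger_gap: 60.0
t4.75 pos [488.3 207.8  59.5] psi 132.54 tilt [-0.0019 -0.0006] gap 60.0 F [-0.4  0.3  0.8] j [-0.49  0.91  0.05  1.81 -0.09  0.43  0.37]
turn [-0.1  -0.05  0.04] shift [0.11 0.14 4.55] rows 0.9
```

View pics/g1.png

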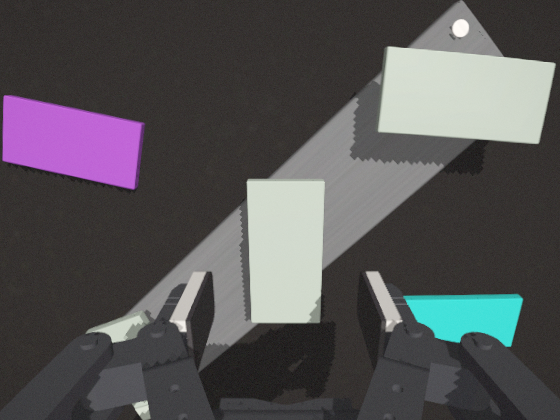

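The plate is centred and squared between the pads (plate column about 286, pads at 195 and 380), so I descend and grip.

```bash
python3 -m jog '[[[0,0,0],[0.1,0.15,2],0.7],[[0,0,0],[0.1,0.15,4],0.7],[[0,0,0],[0.1,0.15,4.5],0.7],[[0,0,0],[0.1,0.15,4.5],0.7]]' && python3 -m jog '[[[0,0,0],[0,0,0],0.2],[[0,0,0],[0,0,0],0.2],[[0,0,0],[0,0,0],0.2],[[0,0,0],[0,0,0],0.2],[[0,0,0],[0,0,0],0.2]]' && python3 - <<'E'
from h import *
show()
E
```

```text
time: 5.2
position: [489.8, 209.5, 15.8]
tcp_rot: [0.0, 0.403, 0.915, 0.0]
wrist_force: [-0.3, -0.4, 0.7]
finger_gap: 59.7
time: 5.7
position: [490.2, 209.7, 16.5]
tcp_rot: [0.001, 0.403, 0.915, 0.001]
wrist_force: [-1.7, -0.9, 14.8]
finger_gap: 34.0
t5.70 pos [490.2 209.7  16.5] psi 132.52 tilt [0.0014 0.0006] gap 34.0 F [-1.7 -0.9 14.8] j [-0.48  0.99  0.04  1.81 -0.1   0.34  0.37]
```

```bash
python3 -m jog '[[[0,0,0],[0,0,-1],0.2],[[0,0,0],[0,0,-3],0.2],[[0,0,0],[0,0,-6],0.2],[[0,0,0],[0,0,-10],0.2],[[0,0,0],[0,0,-14],0.2]]' && python3 - <<'E'
from h import *
go([498.7,-325.5,120],168.74)
from rig import manip
a=manip.camera("wrist");cv2.imwrite("pics/g2.png",a[180:420,120:460])
E
```

```text
time: 6.2
position: [489.5, 209.3, 157.5]
tcp_rot: [0.0, 0.403, 0.915, 0.0]
wrist_force: [0.5, 0.3, -0.9]
finger_gap: 34.3
t6.20 pos [489.5 209.3 157.5] psi 132.52 tilt [0.0002 0.0001] gap 34.3 F [ 0.5  0.3 -0.9] j [-0.5   0.75  0.07  1.74 -0.08  0.66  0.36]
turn [ 1.000e-02  1.000e-02 -3.622e+01] shift [-40.04 -35.47   3.75] rows 10.7
```

View pics/g2.png

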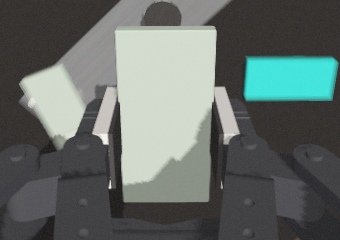

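The blank is held square between the pads, with corners in the crop at (116,27), (216,28), (208,202), (123,202). I'll solve its pose in the hand from those.

```bash
cat > inhand.py <<'E'
import sys,json
from h import *; from rig import manip
def inhand(px):  # TL,TR,BR,BL
    s,M=show();c=manip.calibration("wrist");k,d=K(c)
    o=np.array([[38,-18,0],[38,18,0],[-38,18,0],[-38,-18,0]],float) # image up=tool +x, right=tool +y
    ok,rv,t=cv2.solvePnP(o,np.array(px,float),k,d)
    C=M.T@rot(c['attitude']).as_matrix()@F
    e=np.abs(cv2.projectPoints(o,rv,t,k,d)[0].reshape(-1,2)-px).max()
    X=C@cv2.Rodrigues(rv)[0]
    print('plate top centre in tool',(C@t[:,0]+M.T@(c['position']-s['position'])).round(1),'xaxis',X[:,0].round(3),'yaxis',X[:,1].round(3),'reproj %.1f'%e)
if __name__=="__main__": inhand(json.loads(sys.argv[1]))
E
python3 inhand.py '[[236,207],[336,208],[328,382],[243,382]]'
```

```text
t6.25 pos [491.4 210.  163.2] psi 132.50 tilt [0.0067 0.0031] gap 34.7 F [ 2.8  0.9 10.1] j [-0.5   0.74  0.08  1.73 -0.08  0.67  0.36]
plate top centre in tool [ -0.2   1.2 -15.2] xaxis [0.999 0.002 0.049] yaxis [-0.002  1.    -0.002] reproj 0.4
```

```bash
python3 -m jog '[[[0,0,-4],[-3,-2.5,0],0.2],[[0,0,-8],[-6.5,-5.5,0],0.2],[[0,0,-12],[-10,-9,0],0.2],[[0,0,-16],[-13.5,-12,0],0.2],[[0,0,-20],[-17,-15,0],0.2]]' && python3 - <<'E'
from h import *
go([498.7,-325.5,120],168.74)
E
```

```text
time: 6.75
position: [493.9, -19.1, 156.1]
tcp_rot: [0.001, 0.236, 0.972, -0.0]
wrist_force: [1.0, -0.1, -0.2]
finger_gap: 34.6
t6.75 pos [493.9 -19.1 156.1] psi 152.69 tilt [ 0.0011 -0.0005] gap 34.6 F [ 1.  -0.1 -0.2] j [ 0.03  0.7  -0.09  1.87  0.11  0.57  0.95]
turn [-1.000e-02  7.000e-02 -1.605e+01] shift [-14.48 -27.     3.63] rows 6.2
```

```bash
python3 -m jog '[[[0,0,-3],[-2.3,-4,0],0.2],[[0,0,-6],[-4.6,-8.5,0],0.2],[[0,0,-9],[-7,-13,0],0.2],[[0,0,-12],[-9.5,-17.5,0],0.2],[[0,0,-15],[-12,-22,1],0.2]]' && python3 -m jog '[[[0,0,-1],[-1.5,-3,2],0.2],[[0,0,-1],[-1.8,-4,2.5],0.2],[[0,0,-1],[-1.8,-4,2.5],0.2]]' && python3 - <<'E'
from h import *
go([498.7,-325.5,60],168.74)
E
```

```text
time: 7.25
position: [498.9, -265.1, 147.9]
tcp_rot: [0.001, 0.108, 0.994, -0.001]
wrist_force: [1.6, 0.6, -1.3]
finger_gap: 34.1
time: 7.55
position: [507.2, -306.4, 120.9]
tcp_rot: [-0.0, 0.101, 0.995, -0.0]
wrist_force: [-0.4, 1.2, 0.8]
finger_gap: 34.2
t7.55 pos [ 507.2 -306.4  120.9] psi 168.40 tilt [-0.001  -0.0003] gap 34.2 F [-0.4  1.2  0.8] j [ 0.61  0.88 -0.25  1.54  0.28  0.76  1.61]
turn [-0.03 -0.05 -0.34] shift [ 0.44 -2.04  6.09] rows 1.3
```

```bash
python3 -m jog '[[[0,0,-0.3],[0.4,-2,2],0.2],[[0,0,-0.3],[0.4,-2.05,4.5],0.2],[[0,0,-0.3],[0.4,-2.05,6.1],0.2],[[0,0,-0.3],[0.4,-2.05,6.1],0.2]]' && python3 snap.py p1 && python3 - <<'E'
from h import *
a=cv2.imread("pics/p1.png");cv2.imwrite("pics/p1b.png",cv2.resize(a[100:410,90:490],(800,620))[:600])
E
```

```text
time: 7.95
position: [499.8, -322.8, 59.7]
tcp_rot: [-0.001, 0.097, 0.995, 0.001]
wrist_force: [0.5, 0.2, 0.6]
finger_gap: 34.2
t7.95 pos [ 499.8 -322.8   59.7] psi 168.92 tilt [-0.0016  0.0012] gap 34.2 F [0.5 0.2 0.6] j [ 0.63  0.98 -0.23  1.56  0.32  0.64  1.62]
```

View pics/p1b.png

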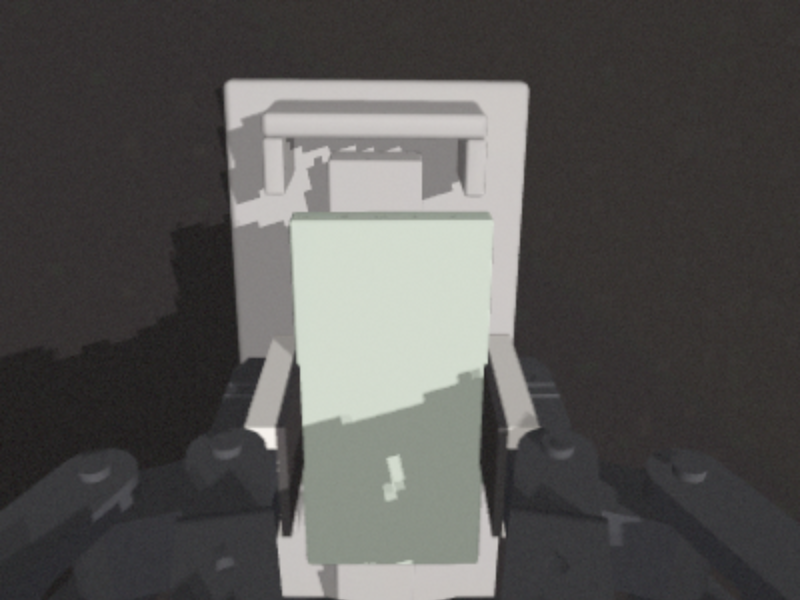

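Yaw is aligned. The case axis (column 376) lies about 3.3 mm to the tool's -y side of the plate (column 392), which agrees with the measured pocket within 0.5 mm. Correcting that and lowering.

```bash
python3 -m jog '[[[0,0,0],[0.05,-0.3,0.5],0.2],[[0,0,0],[0.05,-0.3,1.5],0.2],[[0,0,0],[0.05,-0.3,2.2],0.2],[[0,0,0],[0.05,-0.3,2.2],0.2],[[0,0,0],[0.05,-0.3,2.2],0.2]]' && python3 - <<'E'
from h import *
go([498.6,-325.8,10],168.74)
E
```

```text
time: 8.5
position: [498.8, -327.4, 38.1]
tcp_rot: [-0.0, 0.097, 0.995, 0.0]
wrist_force: [0.4, 0.6, -0.7]
finger_gap: 34.2
t8.50 pos [ 498.8 -327.4   38.1] psi 168.83 tilt [-0.0002  0.0001] gap 34.2 F [ 0.4  0.6 -0.7] j [ 0.63  1.01 -0.22  1.56  0.33  0.6   1.62]
turn [ 0.   -0.01  0.09] shift [0.05 0.15 2.81] rows 0.6
```

```bash
python3 -m jog '[[[0,0,0],[0.05,0.14,0.5],0.2],[[0,0,0],[0.05,0.14,1.2],0.2],[[0,0,0],[0.05,0.14,2],0.2],[[0,0,0],[0.05,0.14,2.4],0.2],[[0,0,0],[0.05,0.14,2.4],0.2]]' && python3 - <<'E'
from h import *
go([498.6,-325.8,10],168.74)
E
```

```text
time: 9.0
position: [498.3, -325.9, 13.3]
tcp_rot: [-0.001, 0.097, 0.995, 0.0]
wrist_force: [-0.4, 0.3, -0.3]
finger_gap: 34.5
t9.00 pos [ 498.3 -325.9   13.3] psi 168.83 tilt [-0.001   0.0005] gap 34.5 F [-0.4  0.3 -0.3] j [ 0.63  1.05 -0.2   1.57  0.34  0.56  1.61]
turn [ 0.01 -0.06  0.09] shift [-0.03  0.01  0.33] rows 0.1
```

No contact yet, so I lower in small steps and watch the force.

```bash
for i in 1 2 3; do python3 -m jog '[[[0,0,0],[0,0,0.2],0.2],[[0,0,0],[0,0,0.2],0.2]]' | egrep 'pos|force'; done
```

```text
position: [498.6, -326.1, 12.1]
wrist_force: [0.2, 0.4, 0.2]
position: [498.5, -326.0, 10.0]
wrist_force: [0.9, -0.5, -1.8]
position: [498.5, -326.0, 7.9]
wrist_force: [0.1, -0.1, 0.1]
```

```bash
for i in 1 2; do python3 -m jog '[[[0,0,0],[0,0,0.1],0.2],[[0,0,0],[0,0,0.1],0.2]]' | egrep 'pos|force'; done
```

```text
position: [498.6, -326.0, 7.0]
wrist_force: [-0.4, -0.5, -0.2]
position: [498.7, -326.1, 6.6]
wrist_force: [-2.1, 0.5, 8.6]
```

Contact is at TCP z = 6.6, with the underside about 11.5 mm above the TCP. That gives 18 mm, which is the rail. Releasing.

```bash
python3 -m jog '[[[0,0,0],[0,0,0],0.62],[[0,0,0],[0,0,0],0.62],[[0,0,0],[0,0,0],0.62],[[0,0,0],[0,0,-1],0.62],[[0,0,0],[0,0,-3],0.62]]' && python3 -m jog '[[[0,0,-5],[1,2,-4],0.65],[[0,0,-10],[2,4,-8],0.65],[[0,0,-15],[3,8,-11],0.65],[[0,0,-15],[3,12,-13],0.65],[[0,0,-15],[3,16,-13],0.65]]' && python3 snap.py v1 && python3 - <<'E'
from h import *
from rig import manip
a=cv2.imread("pics/v1.png");b=manip.camera("top")
cv2.imwrite("pics/v1b.png",np.hstack([cv2.resize(a,(400,300)),cv2.resize(b[170:290,350:450],(360,432))[:300]]))
go([495.5,319,120],-140.5)
E
```

```text
time: 10.5
position: [498.1, -325.7, 36.0]
tcp_rot: [-0.001, 0.097, 0.995, 0.0]
wrist_force: [0.6, -0.8, 0.2]
finger_gap: 53.2
time: 11.0
position: [501.1, -162.2, 169.4]
tcp_rot: [0.002, -0.033, 0.999, -0.001]
wrist_force: [0.5, 0.3, -1.9]
finger_gap: 55.8
t11.00 pos [ 501.1 -162.2  169.4] psi -176.20 tilt [ 0.0043 -0.0014] gap 55.8 F [ 0.5  0.3 -1.9] j [ 0.42  0.73 -0.31  1.74  0.32  0.71  1.58]
t11.10 pos [ 501.6 -158.1  167.6] psi -175.80 tilt [0.0025 0.0016] gap 55.6 F [-0.4 -1.5 -0.4] j [ 0.42  0.73 -0.31  1.74  0.32  0.71  1.58]
turn [ 3.00e-02  1.70e-01 -3.53e+01] shift [-2.87 47.62  4.84] rows 9.6
```

View pics/v1b.png

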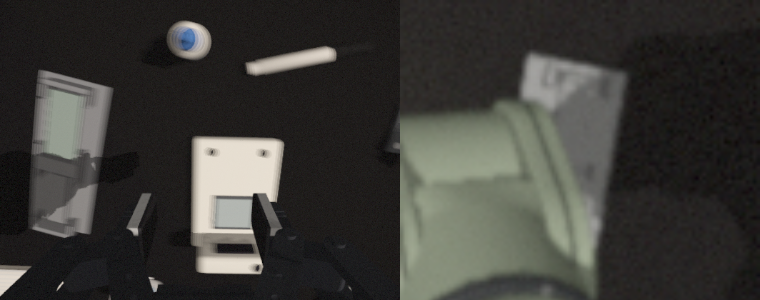

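The first blank lies squarely in pocket0 (about (67,125) in the left tile). The reader, pen and dropper are undisturbed. Next, the left blank.

```bash
python3 -m jog '[[[0,0,-4],[-0.3,4.7,0.3],0.7],[[0,0,-8],[-0.6,9.5,0.6],0.7],[[0,0,-12],[-0.9,14.2,1],0.7],[[0,0,-16],[-1.2,19,1.3],0.7],[[0,0,-20],[-1.5,23.8,1.6],0.7]]' && python3 -m jog '[[[0,0,-4],[1.5,4.5,0.8],0.7],[[0,0,-8],[3,9,1.6],0.7],[[0,0,-12],[4.5,13.5,2.5],0.7],[[0,0,-15],[6,18,3],0.7],[[0,0,-15.3],[7,22,3.3],0.7]]' && python3 - <<'E'
from h import *
go([495.5,319,60],-140.5)
E
```

```text
time: 11.6
position: [499.1, 76.7, 150.4]
tcp_rot: [0.0, -0.208, 0.978, -0.0]
wrist_force: [0.9, -0.0, 1.1]
finger_gap: 59.8
time: 12.1
position: [344.7, 249.2, 117.1]
tcp_rot: [-0.0, -0.336, 0.942, -0.0]
wrist_force: [0.7, 0.6, 0.4]
finger_gap: 59.4
t12.10 pos [344.7 249.2 117.1] psi -140.72 tilt [-0.0002 -0.0003] gap 59.4 F [0.7 0.6 0.4] j [-0.57  0.72 -0.22  2.14  0.46  0.33  1.08]
turn [-0.01 -0.02 -0.22] shift [-16.09  -4.14   5.71] rows 3.5
```

```bash
python3 -m jog '[[[0,0,-0.2],[-4,-1,0],0.7],[[0,0,-0.2],[-8.5,-2,0.5],0.7],[[0,0,-0.2],[-13,-3.5,2.5],0.7],[[0,0,-0.2],[-16.1,-4.15,4.7],0.7],[[0,0,-0.2],[-16.1,-4.15,5.2],0.7]]' && python3 -m jog '[[[0,0,0],[0,0,0],0.7],[[0,0,0],[0,0,0],0.7]]' && python3 snap.py g3 && python3 - <<'E'
from h import *;import pickle
go([495.5,319,16],-140.5)
a=cv2.imread("pics/g3.png");c=pickle.load(open("pics/g3.pkl","rb"))
from rig import manip
s=manip.sense();M=rot(s['tcp_rot']).as_matrix()
m=cv2.inRange(cv2.cvtColor(a,cv2.COLOR_BGR2HSV),(0,0,150),(180,90,255));m=cv2.morphologyEx(m,cv2.MORPH_OPEN,np.ones((3,3)))
for k in cv2.findContours(m,cv2.RETR_EXTERNAL,cv2.CHAIN_APPROX_NONE)[0]:
    if cv2.contourArea(k)>1500:
        Q=(plane(c,k[:,0],34)-s['position'])@M
        r=cv2.minAreaRect(Q[:,:2].astype(np.float32));print('in tool',np.round(r[0],1),np.round(r[1],1),round(r[2],1),cv2.boundingRect(k))
E
```

```text
time: 12.6
position: [499.7, 317.5, 62.8]
tcp_rot: [-0.0, -0.336, 0.942, -0.0]
wrist_force: [0.0, 1.2, 0.6]
finger_gap: 59.6
time: 12.8
position: [497.0, 317.4, 65.8]
tcp_rot: [-0.0, -0.337, 0.942, -0.0]
wrist_force: [-0.9, 0.3, 0.5]
finger_gap: 59.9
t12.80 pos [497.  317.4  65.8] psi -140.65 tilt [ 0.     -0.0001] gap 59.9 F [-0.9  0.3  0.5] j [-0.47  0.97 -0.32  1.58  0.43  0.66  1.26]
t12.85 pos [497.1 317.5  66.1] psi -140.65 tilt [0.0005 0.0001] gap 60.0 F [0.4 0.1 0.2] j [-0.47  0.97 -0.32  1.58  0.43  0.66  1.26]
turn [-0.01  0.03 -0.15] shift [0.03 0.22 5.01] rows 1.0
in tool [0.3 1.7] [35.8 75.5] 89.9 (255, 178, 74, 138)
```

```bash
python3 -m jog '[[[0,0,0],[0,0.18,2],0.7],[[0,0,0],[0,0.18,4],0.7],[[0,0,0],[0,0.18,5],0.7],[[0,0,0],[0,0.18,5],0.7]]' && python3 -m jog '[[[0,0,0],[0,0,0],0.2],[[0,0,0],[0,0,0],0.2],[[0,0,0],[0,0,0],0.2],[[0,0,0],[0,0,0],0.2],[[0,0,0],[0,0,0],0.2]]' && python3 -m jog '[[[0,0,0],[0,0,-1],0.2],[[0,0,0],[0,0,-3],0.2],[[0,0,0],[0,0,-6],0.2],[[0,0,0],[0,0,-10],0.2],[[0,0,0],[0,0,-14],0.2]]' && python3 snap.py g4; python3 - <<'E'
from h import *
go([596.7,-345.2,150],168.74)
E
```

```text
time: 13.25
position: [495.8, 318.7, 14.8]
tcp_rot: [-0.001, -0.337, 0.942, -0.0]
wrist_force: [0.5, -0.0, 0.7]
finger_gap: 60.1
time: 13.75
position: [496.7, 319.2, 16.4]
tcp_rot: [0.001, -0.336, 0.942, 0.0]
wrist_force: [-2.4, -1.7, 8.8]
finger_gap: 34.5
time: 14.25
position: [496.1, 318.9, 157.6]
tcp_rot: [0.0, -0.337, 0.942, 0.0]
wrist_force: [1.3, -0.7, 0.1]
finger_gap: 34.5
t14.25 pos [496.1 318.9 157.6] psi -140.66 tilt [0.0002 0.0003] gap 34.5 F [ 1.3 -0.7  0.1] j [-0.44  0.84 -0.38  1.52  0.37  0.86  1.31]
t14.30 pos [497.7 320.3 163.8] psi -140.68 tilt [0.0062 0.0048] gap 34.6 F [ 1.3  1.5 10. ] j [-0.44  0.83 -0.38  1.51  0.37  0.87  1.31]
turn [ 0.19  0.43 50.58] shift [ 34.52 -57.76   1.12] rows 13.5
```

```bash
python3 -m jog '[[[0,0,4],[2.3,-3.9,0],0.2],[[0,0,8],[4.6,-7.7,0],0.2],[[0,0,12],[6.9,-11.6,0],0.2],[[0,0,16],[9.2,-15.4,0],0.2],[[0,0,20],[11.5,-19.3,0],0.2]]' && python3 - <<'E'
from h import *
go([596.7,-345.2,150],168.74)
E
```

```text
time: 14.8
position: [529.8, 95.2, 156.2]
tcp_rot: [0.001, -0.167, 0.986, -0.0]
wrist_force: [1.0, 0.1, 0.6]
finger_gap: 34.5
t14.80 pos [529.8  95.2 156.2] psi -160.82 tilt [0.0013 0.0002] gap 34.5 F [1.  0.1 0.6] j [-0.07  0.77 -0.32  1.71  0.33  0.72  1.35]
turn [1.000e-02 8.000e-02 3.044e+01] shift [  8.15 -43.79   0.63] rows 8.9
```

```bash
python3 -m jog '[[[0,0,4],[0.8,-4.4,0],0.2],[[0,0,8],[1.6,-8.8,0],0.2],[[0,0,12],[2.4,-13.1,0],0.2],[[0,0,16],[3.3,-17.5,0],0.2],[[0,0,20],[4.1,-21.9,0],0.2]]' && python3 - <<'E'
from h import *
go([596.7,-345.2,150],168.74)
E
```

```text
time: 15.3
position: [563.5, -125.3, 156.3]
tcp_rot: [0.001, 0.007, 1.0, -0.0]
wrist_force: [0.8, 0.5, 0.6]
finger_gap: 34.3
t15.30 pos [ 563.5 -125.3  156.3] psi 179.17 tilt [ 0.0011 -0.0001] gap 34.3 F [0.8 0.5 0.6] j [ 0.3   0.81 -0.27  1.57  0.28  0.8   1.47]
turn [-0.    0.06 10.43] shift [ -3.64 -21.94   0.64] rows 4.4
```

```bash
python3 -m jog '[[[0,0,2.5],[-0.8,-4.4,0],0.2],[[0,0,5],[-1.6,-8.8,0],0.2],[[0,0,7.5],[-2.4,-13.2,0],0.2],[[0,0,10.4],[-3.2,-17.6,0.4],0.2],[[0,0,10.4],[-3.6,-21.9,0.6],0.2]]' && python3 -m jog '[[[0,0,0],[0,0,3],0.2],[[0,0,0],[0,0,6],0.2],[[0,0,0],[0,0,8],0.2],[[0,0,0],[0,0,8],0.2],[[0,0,0],[0,0,8],0.2]]' && python3 - <<'E'
from h import *
go([596.7,-345.2,40],168.74)
E
```

```text
time: 15.8
position: [597.0, -344.5, 150.2]
tcp_rot: [0.001, 0.097, 0.995, 0.0]
wrist_force: [0.9, 0.8, -0.1]
finger_gap: 34.5
time: 16.3
position: [597.3, -342.9, 70.6]
tcp_rot: [0.001, 0.096, 0.995, -0.0]
wrist_force: [1.5, 0.2, -0.4]
finger_gap: 34.4
t16.30 pos [ 597.3 -342.9   70.6] psi 168.93 tilt [ 0.0011 -0.0004] gap 34.4 F [ 1.5  0.2 -0.4] j [ 0.57  1.08 -0.25  1.15  0.27  0.94  1.67]
turn [-0.01  0.07  0.19] shift [ 0.02 -0.23  3.06] rows 0.6
```

```bash
python3 -m jog '[[[0,0,0.2],[0,-0.2,1],0.2],[[0,0,0.2],[0,-0.2,3],0.2],[[0,0,0.2],[0,-0.2,3],0.2],[[0,0,0.2],[0,-0.2,3],0.2],[[0,0,0.2],[0,-0.2,3],0.2]]' && python3 snap.py p2 && python3 - <<'E'
from h import *
go([596.7,-345.3,10],168.74)
a=cv2.imread("pics/p2.png");cv2.imwrite("pics/p2b.png",cv2.resize(a[100:400,90:490],(800,600)))
E
```

```text
time: 16.8
position: [597.0, -345.1, 40.3]
tcp_rot: [0.001, 0.098, 0.995, -0.0]
wrist_force: [-0.1, 0.5, 0.6]
finger_gap: 34.2
t16.80 pos [ 597.  -345.1   40.3] psi 168.72 tilt [ 0.0013 -0.0008] gap 34.2 F [-0.1  0.5  0.6] j [ 0.57  1.13 -0.24  1.16  0.28  0.89  1.66]
t16.85 pos [ 596.9 -345.1   40.3] psi 168.72 tilt [ 0.0012 -0.0008] gap 34.2 F [ 0.2 -0.3  0. ] j [ 0.57  1.13 -0.24  1.16  0.28  0.89  1.66]
turn [-0.03  0.08 -0.02] shift [ 0.02 -0.03  3.03] rows 0.6
```

View pics/p2b.png

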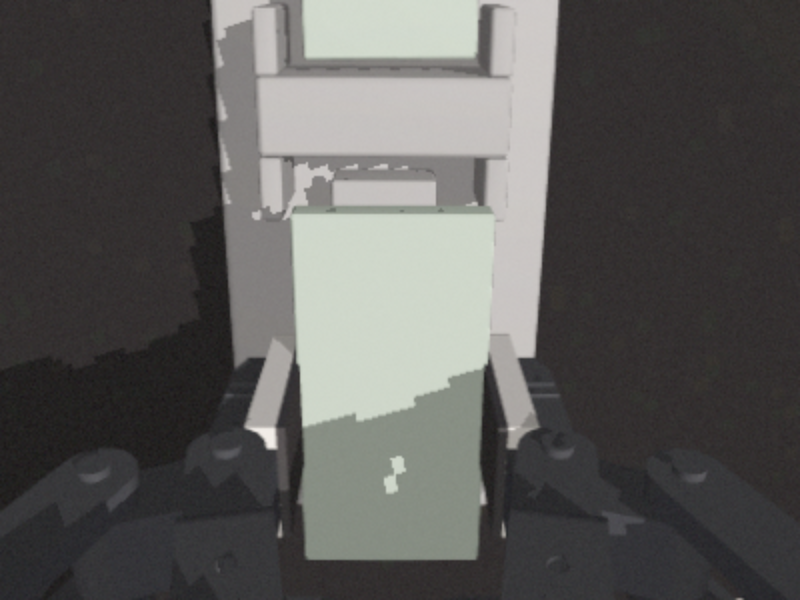

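The first blank lies flat in pocket0. The held plate (column 392) is about 1.5 mm off the case axis (column 384.5), so I shift -1.2 mm in tool y and lower.

```bash
python3 -m jog '[[[0,0,0],[0,-0.12,0.5],0.2],[[0,0,0],[0,-0.12,1.2],0.2],[[0,0,0],[0,-0.12,2],0.2],[[0,0,0],[0,-0.12,2.8],0.2],[[0,0,0],[0,-0.12,2.8],0.2]]'; for i in 1 2 3; do python3 -m jog '[[[0,0,0],[0,0,0.15],0.2],[[0,0,0],[0,0,0.15],0.2]]' | egrep 'pos|force'; done
```

```text
time: 17.35
position: [595.6, -345.6, 9.5]
tcp_rot: [-0.001, 0.098, 0.995, 0.0]
wrist_force: [-0.0, -0.5, 0.1]
finger_gap: 34.5
position: [596.3, -346.0, 9.7]
wrist_force: [-0.3, -1.0, -1.0]
position: [596.2, -346.0, 8.1]
wrist_force: [-0.5, 0.3, 0.4]
position: [596.3, -346.0, 6.6]
wrist_force: [0.4, -0.6, 0.3]
```

```bash
python3 -m jog '[[[0,0,0],[0,0,0.1],0.2],[[0,0,0],[0,0,0.1],0.2]]' | egrep 'pos|force'
```

```text
position: [596.3, -346.0, 6.4]
wrist_force: [-5.3, 2.0, 12.0]
```

The contact height matches the first placing, so I release, rise and look.

```bash
python3 -m jog '[[[0,0,0],[0,0,0],0.62],[[0,0,0],[0,0,0],0.62],[[0,0,0],[0,0,0],0.62],[[0,0,0],[0,0,-1],0.62],[[0,0,0],[0,0,-3],0.62]]' && python3 -m jog '[[[0,0,0],[1,1,-5],0.65],[[0,0,0],[2,3,-9],0.65],[[0,0,0],[4,6,-13],0.65],[[0,0,0],[7,10,-15],0.65],[[0,0,0],[10,14,-16],0.65]]' && python3 -m jog '[[[0,0,0],[0,0,0],0.7],[[0,0,0],[0,0,0],0.7]]' && python3 snap.py v2 && python3 - <<'E'
from h import *;import pickle
a=cv2.imread("pics/v2.png");c=pickle.load(open("pics/v2.pkl","rb"))
go([481.3,99,70],155)
m=cv2.inRange(cv2.cvtColor(a,cv2.COLOR_BGR2HSV),(35,15,80),(90,90,255));m=cv2.morphologyEx(m,cv2.MORPH_OPEN,np.ones((3,3)))
for k in cv2.findContours(m,cv2.RETR_EXTERNAL,cv2.CHAIN_APPROX_NONE)[0]:
    if cv2.contourArea(k)>700:
        Q=plane(c,k[:,0],24);r=cv2.minAreaRect(Q[:,:2].astype(np.float32));print(np.round(r[0],1),np.round(r[1],1),round(r[2],1),cv2.boundingRect(k))
cv2.imwrite("pics/v2b.png",a)
E
```

```text
time: 18.65
position: [595.6, -345.6, 35.3]
tcp_rot: [-0.001, 0.098, 0.995, 0.0]
wrist_force: [-0.2, 0.7, -0.3]
finger_gap: 52.8
time: 19.15
position: [528.5, -195.3, 196.2]
tcp_rot: [0.002, 0.099, 0.995, -0.0]
wrist_force: [1.7, 1.8, -0.4]
finger_gap: 55.3
time: 19.35
position: [529.2, -196.0, 195.0]
tcp_rot: [0.001, 0.098, 0.995, -0.0]
wrist_force: [0.3, -0.5, -0.0]
finger_gap: 60.1
t19.35 pos [ 529.2 -196.   195. ] psi 168.79 tilt [ 0.0013 -0.001 ] gap 60.1 F [ 0.3 -0.5 -0. ] j [ 0.43  0.74 -0.25  1.57  0.23  0.86  1.47]
t19.40 pos [ 529.3 -196.9  194.4] psi 168.71 tilt [ 0.0008 -0.001 ] gap 59.7 F [ 0.2 -0.7 -0.3] j [ 0.43  0.74 -0.25  1.57  0.23  0.86  1.47]
turn [-0.04  0.06 13.71] shift [10.51 28.09 12.4 ] rows 6.5
[ 595.  -345.1] [36.7 76.6] 78.8 (121, 242, 45, 73)
[ 498.6 -325.3] [37.4 75.5] 78.9 (105, 134, 52, 86)
```

View pics/v2b.png

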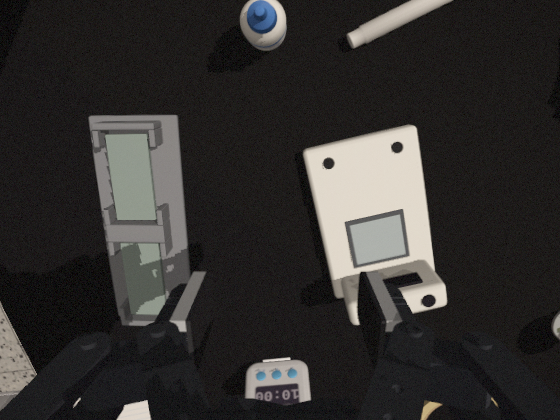

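Both blanks lie in the pockets: measured (595.0,-345.1) and (498.6,-325.3), yaw -11°, within 2 mm of the pocket points. Next, the notched plate.

```bash
python3 -m jog '[[[0,0,3],[1.6,4.4,0],0.7],[[0,0,6],[3.2,8.8,0.5],0.7],[[0,0,9],[4.8,13,1.5],0.7],[[0,0,11],[6.4,17.2,3],0.7],[[0,0,13.7],[8,21.4,5],0.7]]' && python3 -m jog '[[[0,0,0.3],[0.7,4.5,1.5],0.7],[[0,0,0.3],[0.7,6.8,5],0.7],[[0,0,0.3],[0.7,6.8,7.2],0.7],[[0,0,0.3],[0.7,6.8,7.2],0.7],[[0,0,0.3],[0.7,6.8,7.2],0.7]]' && python3 snap.py g5 && python3 - <<'E'
from h import *;import pickle
go([481.2,98.8,16],154.5)
a=cv2.imread("pics/g5.png");c=pickle.load(open("pics/g5.pkl","rb"))
from rig import manip
s=manip.sense();M=rot(s['tcp_rot']).as_matrix()
m=cv2.inRange(cv2.cvtColor(a,cv2.COLOR_BGR2HSV),(0,0,150),(180,90,255));m=cv2.morphologyEx(m,cv2.MORPH_OPEN,np.ones((3,3)))
for k in cv2.findContours(m,cv2.RETR_EXTERNAL,cv2.CHAIN_APPROX_NONE)[0]:
    if cv2.contourArea(k)>1500:
        Q=(plane(c,k[:,0],34)-s['position'])@M
        r=cv2.minAreaRect(Q[:,:2].astype(np.float32));print('in tool',np.round(r[0],1),np.round(r[1],1),round(r[2],1),cv2.boundingRect(k))
E
```

```text
time: 19.9
position: [492.9, 29.9, 143.4]
tcp_rot: [0.001, 0.218, 0.976, -0.0]
wrist_force: [1.0, 0.9, -0.9]
finger_gap: 59.9
time: 20.4
position: [515.1, 92.8, 72.0]
tcp_rot: [-0.0, 0.219, 0.976, -0.0]
wrist_force: [0.2, -0.5, 0.4]
finger_gap: 59.7
t20.40 pos [515.1  92.8  72. ] psi 154.65 tilt [-0.0004 -0.0007] gap 59.7 F [ 0.2 -0.5  0.4] j [-0.2   0.88 -0.07  1.83  0.13  0.44  0.76]
t20.45 pos [515.4  92.8  72.6] psi 154.64 tilt [ 0.0008 -0.0003] gap 59.6 F [ 0.3 -0.2  0.7] j [-0.2   0.88 -0.07  1.83  0.13  0.44  0.76]
turn [0.   0.05 0.14] shift [ 3.35 -0.93  5.66] rows 1.3
in tool [ -78.  -167.8] [95.3 32.6] 47.6 (0, 312, 72, 98)
in tool [33.1 -9.1] [36.2 76.1] 89.9 (227, 105, 77, 151)
```

```bash
python3 -m jog '[[[0,0,0],[1.7,-0.5,0],0.7],[[0,0,0],[3.3,-0.9,1],0.7],[[0,0,0],[3.3,-0.9,3],0.7],[[0,0,0],[3.3,-0.9,5.6],0.7],[[0,0,0],[3.3,-0.9,5.6],0.7]]' && python3 -m jog '[[[0,0,0],[0,0,0],0.2],[[0,0,0],[0,0,0],0.2],[[0,0,0],[0,0,0],0.2],[[0,0,0],[0,0,0],0.2],[[0,0,0],[0,0,0],0.2]]' && python3 -m jog '[[[0,0,0],[0,0,-1],0.2],[[0,0,0],[0,0,-3],0.2],[[0,0,0],[0,0,-6],0.2],[[0,0,0],[0,0,-10],0.2],[[0,0,0],[0,0,-14],0.2]]' && python3 snap.py g6; python3 - <<'E'
from h import *
w=np.array([599.3,-122.3]);u=np.array([np.cos(np.radians(2)),np.sin(np.radians(2))])
go([*(w-28*u),160],-178);go([*(w-28*u),81],-178)
E
```

```text
time: 20.95
position: [480.8, 99.1, 14.9]
tcp_rot: [-0.001, 0.219, 0.976, -0.0]
wrist_force: [-0.7, 0.1, 0.9]
finger_gap: 60.1
time: 21.45
position: [481.8, 99.5, 17.5]
tcp_rot: [0.001, 0.219, 0.976, 0.0]
wrist_force: [-1.2, -1.4, 11.3]
finger_gap: 34.6
time: 21.95
position: [480.8, 99.6, 158.7]
tcp_rot: [0.0, 0.219, 0.976, 0.0]
wrist_force: [0.4, 0.7, -0.9]
finger_gap: 34.2
t21.95 pos [480.8  99.6 158.7] psi 154.72 tilt [0.0008 0.0001] gap 34.2 F [ 0.4  0.7 -0.9] j [-0.22  0.7  -0.09  1.88  0.11  0.57  0.75]
t22.00 pos [482.6  99.9 164.1] psi 154.71 tilt [0.0073 0.0016] gap 34.2 F [2.3 0.5 8.5] j [-0.22  0.69 -0.09  1.87  0.11  0.58  0.75]
turn [  0.18   0.39 -27.29] shift [-17.56 -16.39   0.44] rows 4.8
t22.00 pos [482.6  99.9 164.1] psi 154.71 tilt [0.0073 0.0016] gap 34.2 F [2.3 0.5 8.5] j [-0.22  0.69 -0.09  1.87  0.11  0.58  0.75]
turn [  0.18   0.39 -27.29] shift [-17.51 -16.43   8.34] rows 5.1
```

```bash
python3 -m jog '[[[0,0,-5.5],[-3.5,-3.3,0],0.2],[[0,0,-11],[-7,-6.6,0],0.2],[[0,0,-16.5],[-10.5,-9.9,0],0.2],[[0,0,-22],[-14,-13.1,0],0.2],[[0,0,-27.3],[-17.5,-16.4,0],0.2]]' && python3 -m jog '[[[0,0,0],[0,0,2],0.2],[[0,0,0],[0,0,4],0.2],[[0,0,0],[0,0,6],0.2],[[0,0,0],[0,0,7.3],0.2],[[0,0,0],[0,0,7.3],0.2]]' && python3 - <<'E'
from h import *;import pickle
c=pickle.load(open("pics/v2.pkl","rb"))
P=plane(c,[(305,152),(335,293),(416,130),(434,262)],16)
for a,b in((0,1),(2,3)): d=P[b]-P[a];print('reader yaw',np.degrees(np.arctan2(d[1],d[0])))
print('window',plane(c,[(347,217),(403,209),(409,258),(353,266)],18).mean(0))
w=np.array([599.3,-122.3]);u=np.array([np.cos(np.radians(2)),np.sin(np.radians(2))])
go([*(w-28*u),81],-178)
E
```

```text
time: 22.5
position: [569.7, -125.6, 157.6]
tcp_rot: [0.001, -0.019, 1.0, -0.0]
wrist_force: [0.6, 1.2, -0.5]
finger_gap: 34.1
time: 23.0
position: [568.8, -123.3, 82.5]
tcp_rot: [-0.001, -0.018, 1.0, -0.0]
wrist_force: [-0.0, -0.7, 0.3]
finger_gap: 34.1
reader yaw 1.7503984854445038
reader yaw 2.836119250612111
window [ 598.09066403 -122.68252276   18.        ]
t23.00 pos [ 568.8 -123.3   82.5] psi -177.97 tilt [-0.0014 -0.0002] gap 34.1 F [-0.  -0.7  0.3] j [ 0.29  0.93 -0.27  1.6   0.35  0.66  1.45]
turn [-0.01 -0.08  0.03] shift [-0.25 -0.01  0.15] rows 0.1
```

Reader yaw is about 2.2° and the window is at (598.5,-122.5). I settle with a small correction and check with a last picture.

```bash
python3 -m jog '[[[0,0,0],[-0.1,0,0.1],0.2],[[0,0,0],[-0.1,0,0.1],0.2],[[0,0,0],[-0.1,0,0.1],0.2],[[0,0,0],[-0.1,0,0.1],0.2],[[0,0,0],[-0.1,0,0.1],0.2]]' && python3 snap.py f && python3 - <<'E'
from h import *
from rig import manip
a=cv2.imread("pics/f.png");b=manip.camera("scene")
cv2.imwrite("pics/fb.png",np.hstack([cv2.resize(a,(420,315)),cv2.resize(b[170:345,220:431],(380,315))]))
E
```

```text
time: 23.5
position: [570.3, -123.3, 82.1]
tcp_rot: [0.0, -0.018, 1.0, -0.0]
wrist_force: [0.5, 0.2, -0.4]
finger_gap: 34.7
t23.50 pos [ 570.3 -123.3   82.1] psi -177.97 tilt [ 0.0002 -0.0002] gap 34.7 F [ 0.5  0.2 -0.4] j [ 0.29  0.93 -0.27  1.6   0.35  0.66  1.45]
```

View pics/fb.png

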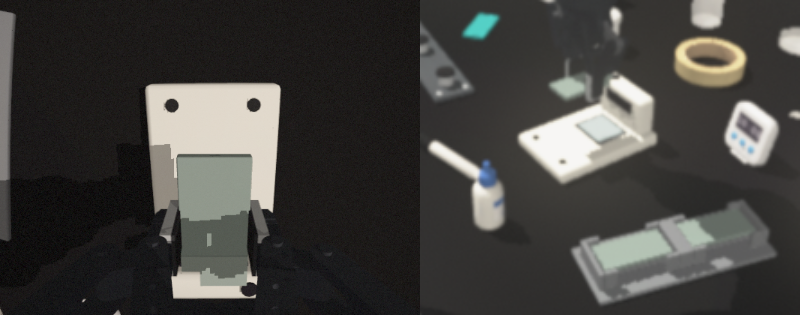

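The plate is held level along the reader's axis (plate column 214, base 213), with its frosted end towards the head and clear of it. The scene tile shows both blanks flat in the case and the bystanders standing as before. Handing in.

```bash
python3 -c "
from h import *;show()
from rig import manip
print(manip.close_job())"
```

```text
t23.60 pos [ 570.3 -123.2   81.9] psi -177.97 tilt [ 0.     -0.0001] gap 34.7 F [ 0.4  0.1 -0.5] j [ 0.29  0.93 -0.27  1.6   0.35  0.66  1.45]
the job is handed in; nothing more can be done
None
```

I handed the job in at 23.6 s. Both blanks are in the case, and the arm is holding the notched plate over the reader; no verdict was reported.

- **Blanks:** I put the middle blank in pocket0 first, then the left one in pocket1. From the wrist camera their centres are within 2 mm of the pocket points and their yaw matches the case. Both met the rail at the same height.
- **Notched plate:** I picked it up only after both blanks were released. By the arm's own position its frosted field is within about 2 mm of the window's middle. It is about 81 mm above the glass and points at the reading head to within about 1°. It is level to within 0.001 rad on the tool's reading, and the wrist force was steady near zero.
- **Bystanders:** the last picture shows the timer, dropper and pen where they were. The jar is less certain, because I never settled which of two round vessels it was. I kept clear of both.

Two readings disagreed:
- **Finger opening:** it read about 34.5 mm on plates that are 36 mm wide.
- **Notched plate height:** two-view triangulation of its top gave 29 mm instead of 34 mm, probably because a shadow widened its outline in one view. I used the 34 mm that the blanks gave (34.8 and 35.4 mm), and the grasp worked.

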